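# Sweep the wood offcuts off the raised board

## Robot

A 6-joint arm with a two-finger parallel gripper is mounted at the origin on the work surface. World frame = base frame: x ahead of the robot, y to its left, z up, the work surface at z = 0. Lengths are in m, angles in rad, forces in N, time in s.
With the tool pointing down it reaches from about 0.425 to 0.95 m from the base axis. Payload 3.5 kg.
Tool frame: the origin (TCP) lies on the centre line of the jaws, within the pads' length; the fingertips stand 8 mm ahead of it and the grasp point (between the pads) lies 11 mm behind it; z points along the fingers, y is the line along which they close (so a half turn about z gives the same grasp; the last joint's range is limited). The gripper opens to 85 mm and grips with 20 to 120 N. Pads are 22 mm wide; open, the fingers measure 114 mm over their backs; the gripper's body (76 mm by 85 mm) begins 54 mm behind the grasp point. The pads swing forward as they close: fully open they stand 13 mm farther back than shut.
Start: joints at [-1.363, 0.286, 1.577, -0, 1.279, -0.15], TCP at [0.236, -0.632, 0.239] pointing down, gripper open.
Joint ranges: [-2.77, 2.77], [-0.9, 2.22], [0.21, 2.48], [-1.53, 4.67], [0.24, 2.81], [-2.84, 2.84]. Speed limits (rad/s): [2.79, 2.79, 3.14, 3.14, 3.14, 3.14].

## Interface

Orientations are given as a unit quaternion [x, y, z, w].
In Python, from plant import ctrl gives the robot as it stands. The module is installed in compiled form; this text tells all that it offers.
- The arm moves only by the tool send_rows, never from a script. Its argument "steps" is a list of rows, each a list of 5 numbers: the shift along the tool's x, y, z in m, then the turn about the tool's z in degrees, then the opening, from -1 (shut) to 1 (fully open). A call has 1 to 12 rows; each row is the pose to reach, as a shift and turn from the pose commanded when the call began, along the tool's axes at that moment; what a row does not reach only later rows make up. A row lasts 1/10 s, in which the tool goes at most 50 mm and 8.59 degrees, less where a joint would pass 70% of its speed; a pose out of reach is approached as far as the arm can. A call with a gripper value outside its range is refused whole. The fingers move at their own pace and stop on an object; "squeeze" is the grip in N (left out, the last holds). Time passes only in rows, so rows that repeat a pose let the fingers close. It gives the time, the measured TCP pose, the force, the opening and the grip force at its end, in the units of the state.
- ctrl.get_state(): the state, without advancing time (a new reading comes with each control period).
- ctrl.read_camera(name): name is "scene" or "top"; returns the picture (384x512x3 uint8, red, green, blue); there is no depth.
- ctrl.calibration(name): a dict with "intrinsics" (3x3 intrinsics, pixels), "k1" (the pictures are not rectified: a ray, as slopes to the right and down, at radius r is drawn at 1 + k1 r^2 times it, then the intrinsics apply), "extrinsics" (4x4, takes a point from world to camera coordinates). Camera axes: x right, y up, looking along -z (the intrinsics and any distortion apply to the point x, -y, -z); pixel columns grow to the right and rows downward; lengths in m; the calibration is good to about 2 mm. A picture is of the moment at which its call begins. calibration takes no time and is no camera call.
- ctrl.sign_off(): hands the job in; it is judged then, once.
The state is a dict: "time": time; "qpos": joint angles; "dq": joint speeds; "joint_efforts": joint torques, N m; "eef_pos": TCP position; "tcp_rot": TCP orientation; "contact_force": force on the tool from outside, world axes, zero at the start; "wrist_torque": the same for the moment, N m; "opening": opening from 0.0 (shut) to 1.0 (fully open); "finger_force": force on a finger pad.
Only numpy, scipy, OpenCV 4.12 (cv2) and the standard library are available. Lean on these libraries where they do the work, as an engineer would, in place of code of your own. Each camera call takes 0.05 s, during which the arm holds its last target. There are 200 camera calls.

## Task

Clear the three triangular wood offcuts off the raised board by sweeping them with the fingertips over the board's far edge, so that all three drop into the long steel tray standing there; push them along the board, do not pick any of them up. Leave the half-round piece and the steel weight where they stand among them, and disturb nothing else on the table.

Things in the scene. Friction and masses are not known exactly. Their poses are not given: they have to be found in the camera images.
- board: raised dark wooden work board, fixed, 200 (x) x 420 (y) mm, top 48 mm above the table; origin on the table under its centre; x points away from the robot to the tray (within 8 degrees), y to the robot's left; far edge at x = 100 mm. The five small things on it start in any order in five lanes along x, at y = -164, -82, 0, 82, 164 mm (each within 4 mm), x from -30 to 25 mm
- tray: long open steel tray, fixed, along the board's far edge with a 3 mm gap, parallel to the board; 130 (x) x 500 (y) mm outside, 42 mm tall, walls and floor 4 mm, so its rim is 6 mm below the board's top; origin under its centre, on the table; axes as the board's
- tri_a: triangular offcut, sides 54, 54 and 54 mm, unpainted wood, 15 mm thick, lying flat on the board; origin at its centroid, half-way up its thickness; no corner is more than 36 mm from it
- tri_b: triangular offcut, sides 52, 61 and 48 mm, unpainted wood, 15 mm thick, lying flat on the board; origin at its centroid, half-way up its thickness; no corner is more than 36 mm from it
- tri_c: right-angled triangular offcut, sides 48, 46 and 66 mm, unpainted wood, 15 mm thick, lying flat on the board; origin at its centroid, half-way up its thickness; no corner is more than 36 mm from it
- half_round: half-disc of the same unpainted wood, radius 25 mm, 15 mm thick, lying flat on the board, a finished piece to be left alone; origin near its centroid, half-way up; nothing of it is more than 28 mm from it
- weight: dark steel weight standing on the board, 40 mm across and 40 mm tall, to be left alone; origin at its centre, half-way up
- glue: the white glue bottle, 60 mm across, 160 mm tall, to be left alone; origin on its underside at its centre
- mug: the white mug, 84 mm across, 90 mm tall, with a handle, to be left alone; origin on its underside at its centre
- tape: the roll of tape lying flat, 90 mm across, 25 mm high, to be left alone; origin on its underside at its centre
- brush: the brush lying on the table, to be left alone; origin on its underside (lying along its x axis)
- screwdriver: the screwdriver lying on the table, to be left alone; origin on its underside (lying along its x axis)

How it is judged:
At the end, for the whole second after the job is handed in: The three triangular offcuts lie at rest inside the tray, their centres between its walls and below its rim; the half-round piece and the weight are within 10 mm of where they started, the weight upright (x of tri_a in the frame of tray between -0.061 and 0.061 m and y of tri_a in the frame of tray between -0.246 and 0.246 m and z of each of tri_a, tri_b, tri_c in the frame of tray below 0.042 m and linear speed of each of tri_a, tri_b, tri_c below 0.02 m/s and x of tri_b in the frame of tray between -0.061 and 0.061 m and y of tri_b in the frame of tray between -0.246 and 0.246 m and x of tri_c in the frame of tray between -0.061 and 0.061 m and y of tri_c in the frame of tray between -0.246 and 0.246 m and distance of each of half_round, weight from where it was at the start of the episode below 0.01 m and angle between weight's own z axis and vertical below 0.1 rad); the robot touches nothing.
It fails at once if a triangular offcut is lifted: its centre rises 15 mm or more above where it lay on the board (height (world z) of any of tri_a, tri_b, tri_c above 0.0705 m).
It fails at once if the half-round piece or the weight is moved by more than 10 mm or the weight tipped (distance of any of half_round, weight from where it was at the start of the episode above 0.01 m or angle between weight's own z axis and vertical above 0.3 rad).
It fails at once if another thing on the table (glue, mug, tape, brush, screwdriver) is moved by more than 20 mm (distance of any of glue, mug, tape, brush, screwdriver from where it was at the start of the episode above 0.02 m).
It also fails if it takes over 59 s, if anything falls off the work surface, if the arm or the gripper's body presses on something with over 40 N, if the wrist force passes 120 N, or if a joint passes its speed limit or range.

## Working session

There is one attempt and no reset: what is moved stays moved. The work goes in short steps, Python scripts to look and compute and a tool call to move; the robot and the scene stay as the last step left them, time stands still between calls to the robot, and variables do not carry over. Pictures are saved under pics/ and viewed, at most 10 in all, crops included, and the job is handed in when it is done.

Besides the shell and the picture viewer there is one more tool, called as name(argument=value, ...), one argument or row to a line, values as JSON. send_rows: Moves the arm, as the interface text tells. Its arguments: {"type":"object","properties":{"steps":{"type":"array","items":{"type":"array","items":{"type":"number"}}},"squeeze":{"type":"number"}},"required":["steps"]}

```bash
mkdir -p pics; cat > h.py <<'E'
import numpy as np,cv2
from plant import ctrl
def px(name,P):
    c=ctrl.calibration(name);K=np.array(c["intrinsics"]);E=np.array(c["extrinsics"])
    P=np.atleast_2d(P);q=(E[:3,:3]@P.T).T+E[:3,3]
    s=np.c_[q[:,0]/-q[:,2],-q[:,1]/-q[:,2]];s=s*(1+c["k1"]*(s**2).sum(1,keepdims=True))
    return s*[K[0,0],K[1,1]]+K[:2,2]
def ray(name,uv,z):
    c=ctrl.calibration(name);K=np.array(c["intrinsics"]);E=np.array(c["extrinsics"])
    d=(np.atleast_2d(uv)-K[:2,2])/[K[0,0],K[1,1]];s=d.copy()
    for _ in range(20): s=d/(1+c["k1"]*(s**2).sum(1,keepdims=True))
    v=np.c_[s[:,0],-s[:,1],-np.ones(len(s))]@E[:3,:3]
    o=-E[:3,:3].T@E[:3,3]
    return o+v*((z-o[2])/v[:,2])[:,None]
E
python3 - <<'E'
from h import *
for n in("top","scene"):
    cv2.imwrite(f"pics/{n}0.png",ctrl.read_camera(n)[...,::-1])
s=ctrl.get_state();print(s["eef_pos"],s["tcp_rot"],s["time"])
E
```

```text
[ 0.23630199 -0.6316766   0.23805583] [ 9.84040926e-01  1.77939050e-01 -2.47401252e-05 -1.07193988e-03] 0.1
```

View pics/top0.png

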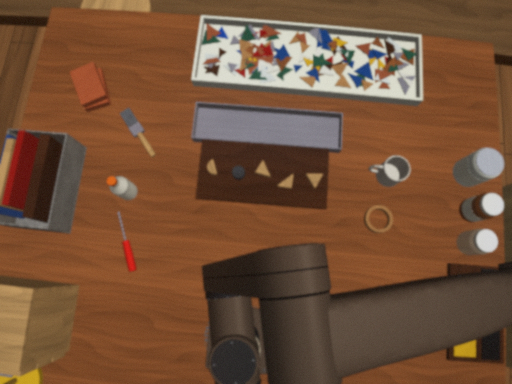

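View pics/scene0.png

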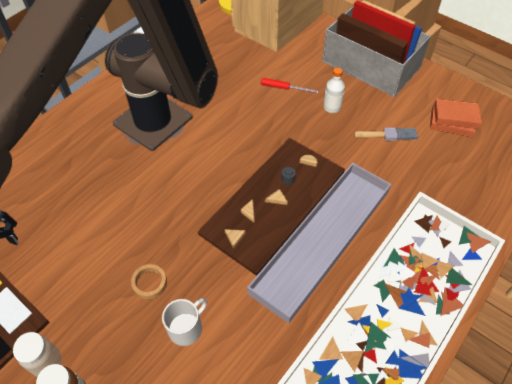

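The top view shows the half-round at (211,166), the weight at (238,172), and the triangles at (263,169), (287,181) and (315,179). The tray lies beyond the board's upper edge.

```bash
cat > m.py <<'E'
from h import *
def pieces(n):
    im=cv2.resize(ctrl.read_camera(n),None,fx=4,fy=4,interpolation=cv2.INTER_CUBIC);hsv=cv2.cvtColor(im,cv2.COLOR_RGB2HSV)
    m=(hsv[...,2]>150).astype(np.uint8)
    L=ray(n,np.array([[200,145],[327,205]]),.05) if 0 else None
    out=[]
    for c in cv2.findContours(m,0,2)[0]:
        a=cv2.contourArea(c)
        if not 800<a<6000: continue
        M=cv2.moments(c);u=(np.array([M["m10"],M["m01"]])/M["m00"]-1.5)/4
        out.append((a,u,(c[:,0]-1.5)/4))
    return im,hsv,out
E
python3 - <<'E'
from m import *
im,hsv,o=pieces("top")
# board dark mask
m=((hsv[...,2]<75)).astype(np.uint8);m[:560]=0;m[860:]=0;m[:,:740]=0;m[:,1400:]=0
m=cv2.morphologyEx(m,cv2.MORPH_CLOSE,np.ones((91,91)))
c=max(cv2.findContours(m,0,2)[0],key=cv2.contourArea)
b=(cv2.boxPoints(cv2.minAreaRect(c))-1.5)/4
B=ray("top",b,.048);ctr=B.mean(0)
print(b.round(1),B.round(4))
e=[B[(i+1)%4]-B[i] for i in range(4)];print([round(float(np.linalg.norm(v)),3) for v in e])
l=max(e,key=np.linalg.norm);l=l*np.sign(l[1]);yaw=np.arctan2(-l[0],l[1]);print("yaw",np.degrees(yaw),"ctr",ctr)
R=np.array([[np.cos(yaw),-np.sin(yaw)],[np.sin(yaw),np.cos(yaw)]])
for a,u,cc in o:
    if 195<u[0]<335 and 140<u[1]<210:
        W=ray("top",u,.061)[0]; t=ray("top",cv2.minEnclosingTriangle(cc.astype(np.float32))[1][:,0],.063)
        print("px",u.round(1),"a",a,"W",W.round(3),"board",((W-ctr)[:2]@R).round(3),"tri\n",((t-ctr)[:,:2]@R).round(3))
W=ray("top",[238,172],.088)[0];print("weight",((W-ctr)[:2]@R).round(3))
crop=cv2.resize(im[540:860,740:1400,::-1],(800,388));cv2.imwrite("pics/crop0.png",crop)
E
```

```text
[[191.5 204.2]
 [193.4 139.2]
 [339.4 143.4]
 [337.5 208.4]] [[ 0.3963  0.1888  0.048 ]
 [ 0.6125  0.2108  0.048 ]
 [ 0.6433 -0.2695  0.048 ]
 [ 0.4263 -0.2737  0.048 ]]
[0.217, 0.481, 0.217, 0.463]
yaw 3.675513046710646 ctr [ 0.51959023 -0.03587649  0.048     ]
px [286.9 182. ] a 1206.0 W [ 0.494 -0.106  0.061] board [-0.03  -0.068] tri
 [[-0.042 -0.037]
 [-0.045 -0.08 ]
 [-0.004 -0.086]]
px [314.5 177.9] a 1377.5 W [ 0.515 -0.193  0.061] board [-0.014 -0.156] tri
 [[-0.001 -0.179]
 [-0.002 -0.132]
 [-0.043 -0.157]]
px [262.3 168.9] a 1254.5 W [ 0.529 -0.024  0.061] board [0.01  0.011] tri
 [[ 0.001  0.032]
 [-0.011 -0.012]
 [ 0.04   0.011]]
px [211.4 166.7] a 1016.5 W [0.521 0.139 0.061] board [0.013 0.174] tri
 [[-0.018  0.155]
 [ 0.042  0.173]
 [ 0.009  0.192]]
weight [-0.009  0.086]
```

View pics/crop0.png

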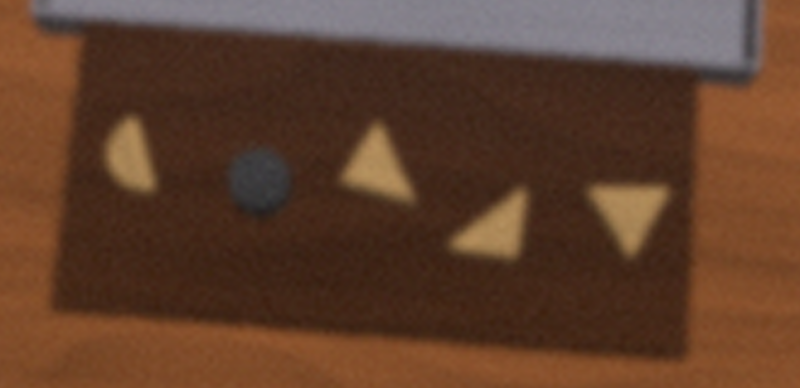

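The board's corners in the crop are near (82,22), (697,72), (688,357) and (53,308). The first two triangles present their bases to the robot, and the rightmost points its apex at it.

```bash
cat > fr.py <<'E'
from h import *
def up(p): return ((np.array(p,float)*.825+[740,540])-1.5)/4
B=ray("top",up([[82,22],[697,72],[688,357],[53,308]]),.048)
l=B[0]-B[1]+B[3]-B[2];yaw=np.arctan2(-l[0],l[1]);ctr=B.mean(0)[:2]
R=np.array([[np.cos(yaw),-np.sin(yaw)],[np.sin(yaw),np.cos(yaw)]])
E
python3 - <<'E'
from fr import *
print(B.round(3),ctr,np.degrees(yaw),[np.linalg.norm(B[i]-B[i-1]).round(3) for i in range(4)])
for nm,p,z in [("half",[[131,118],[156,192],[107,160]],.063),("wt",[[260,181]],.088),("T1",[[377,122],[340,182],[415,203]],.063),("T2",[[526,187],[450,247],[518,262]],.063),("T3",[[588,186],[670,187],[630,259]],.063)]:
    W=ray("top",up(p),z)[:,:2];L=(W-ctr)@R;print(nm,L.round(3).tolist(),L.mean(0).round(3),W.mean(0).round(3))
s=ctrl.get_state();x,y=s["tcp_rot"][:2];ty=np.arctan2(2*x*y,x*x-y*y);print("toolyaw",np.degrees(ty))
c,sn=np.cos(ty),np.sin(ty)
for nm,p in [("T1",[-.085,.008]),("T2",[-.085,-.07]),("T3",[-.085,-.155])]:
    w=ctr+R@p;d=w-s["eef_pos"][:2];print(nm,w.round(3),"tool shift",(c*d[0]+sn*d[1]).round(3),(sn*d[0]-c*d[1]).round(3))
E
```

```text
[[ 0.615  0.184  0.048]
 [ 0.619 -0.234  0.048]
 [ 0.423 -0.239  0.048]
 [ 0.417  0.178  0.048]] [ 0.518565  -0.0275974] 0.7054969593708426 [np.float64(0.198), np.float64(0.418), np.float64(0.195), np.float64(0.417)]
half [[0.03, 0.168], [-0.019, 0.146], [-0.0, 0.18]] [0.004 0.165] [0.52  0.137]
wt [[-0.013, 0.077]] [-0.013  0.077] [0.505 0.049]
T1 [[0.04, 0.005], [-0.003, 0.026], [-0.013, -0.024]] [0.008 0.002] [ 0.527 -0.025]
T2 [[0.004, -0.096], [-0.04, -0.049], [-0.047, -0.094]] [-0.028 -0.08 ] [ 0.492 -0.108]
T3 [[0.008, -0.137], [0.012, -0.191], [-0.039, -0.167]] [-0.006 -0.165] [ 0.514 -0.192]
toolyaw 20.498051533313912
T1 [ 0.433 -0.021] tool shift 0.399 -0.503
T2 [ 0.434 -0.099] tool shift 0.372 -0.43
T3 [ 0.435 -0.184] tool shift 0.343 -0.35
```

send_rows(
  steps=[
    [0.348,-0.336,0,19.8,-0.55],
    [0.348,-0.336,0,19.8,-0.55],
    [0.348,-0.336,0,19.8,-0.55],
    [0.348,-0.336,0,19.8,-0.55],
    [0.348,-0.336,0,19.8,-0.55],
    [0.348,-0.336,0,19.8,-0.55],
    [0.348,-0.336,0,19.8,-0.55],
    [0.348,-0.336,0,19.8,-0.55],
    [0.348,-0.336,0,19.8,-0.55],
    [0.348,-0.336,0,19.8,-0.55],
    [0.348,-0.336,0,19.8,-0.55],
    [0.348,-0.336,0,19.8,-0.55],
  ],
)

```text
time: 1.35
eef_pos: [0.4448, -0.195, 0.2391]
tcp_rot: [1.0, 0.007, -0.0, 0.0]
contact_force: [-0.7, 0.0, -0.1]
opening: 0.227
finger_force: 0.0
```

send_rows(
  steps=[
    [0,0,0.05,0,-0.55],
    [0,0,0.1,0,-0.55],
    [0,0,0.14,0,-0.55],
    [0,0,0.165,0,-0.55],
    [0,0,0.178,0,-0.55],
    [0,0,0.178,0,-0.55],
  ],
)

```text
time: 1.95
eef_pos: [0.4433, -0.1959, 0.0596]
tcp_rot: [1.0, 0.005, -0.002, -0.001]
contact_force: [-0.7, -0.2, 0.4]
opening: 0.225
finger_force: 0.0
```

```bash
python3 - <<'E'
from h import *
im=ctrl.read_camera("scene")[120:280,190:350,::-1]
cv2.imwrite("pics/s1.png",cv2.resize(im,(600,600),interpolation=cv2.INTER_CUBIC))
E
```

```text
(no output)
```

View pics/s1.png

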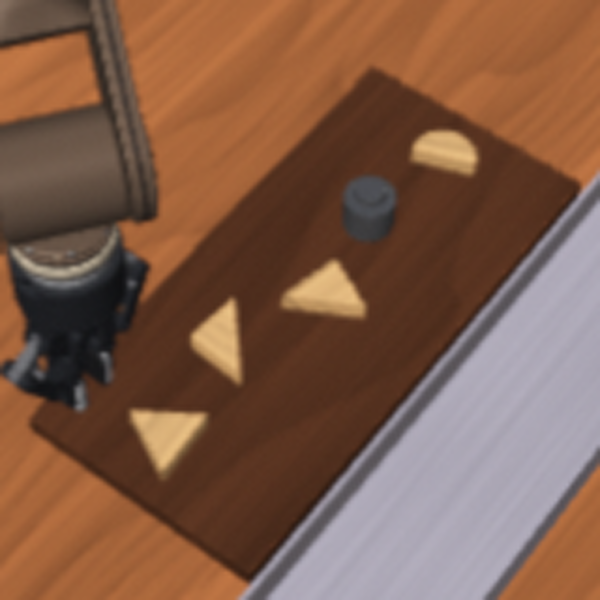

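The fingers are down, in line with the near triangle's apex at about (130,410) in the crop. Pushing now.

send_rows(
  steps=[
    [0.015,0,0,0,-0.55],
    [0.03,0,0,0,-0.55],
    [0.042,0,0,0,-0.55],
    [0.054,0,0,0,-0.55],
    [0.066,0,0,0,-0.55],
    [0.078,0,0,0,-0.55],
    [0.09,0,0,0,-0.55],
    [0.1,0,0,0,-0.55],
    [0.11,0,0,0,-0.55],
    [0.12,0,0,0,-0.55],
    [0.13,0,0,0,-0.55],
  ],
)

```text
time: 3.1
eef_pos: [0.5754, -0.194, 0.0613]
tcp_rot: [1.0, 0.006, -0.0, -0.0]
contact_force: [-1.2, 0.3, 0.7]
opening: 0.223
finger_force: 1.0
```

```bash
python3 - <<'E'
from h import *
im=ctrl.read_camera("scene")[120:280,190:350,::-1]
cv2.imwrite("pics/s2.png",cv2.resize(im,(600,600),interpolation=cv2.INTER_CUBIC))
E
```

```text
(no output)
```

View pics/s2.png

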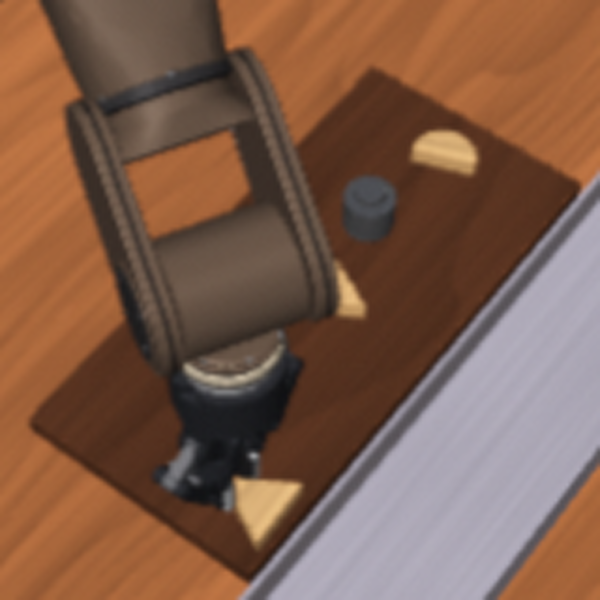

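The triangle is riding straight ahead of the fingers, now at about (265,510) near the far edge. I'll push it over.

send_rows(
  steps=[
    [0.01,0,0,0,-0.55],
    [0.022,0,0,0,-0.55],
    [0.036,0,0,0,-0.55],
    [0.05,0,0,0,-0.55],
    [0.065,0,0,0,-0.55],
    [0.065,0,0,0,-0.55],
    [0.065,0,0,0,-0.55],
    [0.05,0,-0.03,0,-0.55],
    [0.02,0,-0.06,0,-0.55],
  ],
)

```text
time: 4.05
eef_pos: [0.5939, -0.1934, 0.1204]
tcp_rot: [1.0, 0.006, -0.001, -0.001]
contact_force: [-0.1, -0.5, 1.8]
opening: 0.223
finger_force: 0.0
```

```bash
python3 - <<'E'
from h import *
im=ctrl.read_camera("scene")[140:320,200:380,::-1]
cv2.imwrite("pics/s3.png",cv2.resize(im,(600,600),interpolation=cv2.INTER_CUBIC))
E
```

```text
(no output)
```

View pics/s3.png

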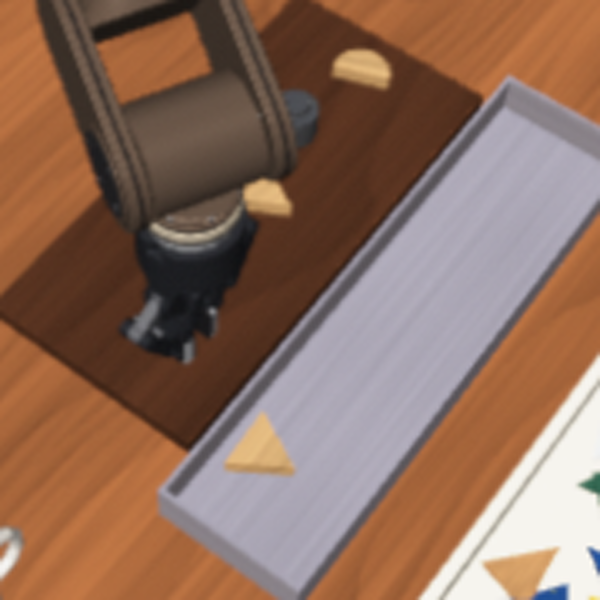

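The first triangle lies flat in the tray at (260,445). Next is the middle one.

send_rows(
  steps=[
    [-0.05,-0.02,0,0,-0.55],
    [-0.095,-0.05,0,0,-0.55],
    [-0.135,-0.075,0,0,-0.55],
    [-0.152,-0.09,0,0,-0.55],
    [-0.152,-0.09,0,0,-0.55],
    [-0.152,-0.09,0.03,0,-0.55],
    [-0.152,-0.09,0.05,0,-0.55],
    [-0.152,-0.09,0.06,0,-0.55],
    [-0.152,-0.09,0.06,0,-0.55],
  ],
)

```text
time: 5.0
eef_pos: [0.441, -0.1056, 0.06]
tcp_rot: [1.0, 0.006, -0.001, -0.001]
contact_force: [-0.6, -0.0, 0.0]
opening: 0.22
finger_force: 0.0
```

send_rows(
  steps=[
    [0.01,0,0,0,-0.55],
    [0.02,0,0,0,-0.55],
    [0.032,0,0,0,-0.55],
    [0.044,0,0,0,-0.55],
    [0.056,0,0,0,-0.55],
    [0.068,0,0,0,-0.55],
    [0.08,0,0,0,-0.55],
    [0.09,0,0,0,-0.55],
    [0.1,0,0,0,-0.55],
    [0.11,0,0,0,-0.55],
    [0.12,0,0,0,-0.55],
  ],
)

```text
time: 6.1
eef_pos: [0.5623, -0.1042, 0.0612]
tcp_rot: [1.0, 0.006, -0.0, -0.0]
contact_force: [0.5, -0.0, 0.4]
opening: 0.228
finger_force: 0.0
```

```bash
python3 - <<'E'
from h import *
im=ctrl.read_camera("scene")[140:320,200:380,::-1]
cv2.imwrite("pics/s4.png",cv2.resize(im,(600,600),interpolation=cv2.INTER_CUBIC))
E
```

```text
(no output)
```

View pics/s4.png

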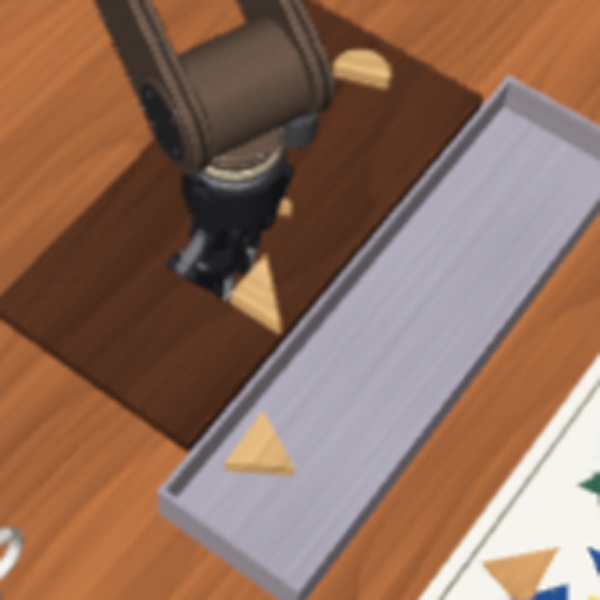

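The second triangle is at (260,295), against the fingers at the edge. I'll push it over, then shift to the last one.

send_rows(
  steps=[
    [0.012,0,0,0,-0.55],
    [0.026,0,0,0,-0.55],
    [0.04,0,0,0,-0.55],
    [0.054,0,0,0,-0.55],
    [0.068,0,0,0,-0.55],
    [0.08,0,0,0,-0.55],
    [0.08,0,0,0,-0.55],
    [0.08,0,0,0,-0.55],
    [0.065,0,-0.03,0,-0.55],
    [0.04,0,-0.06,0,-0.55],
  ],
)

```text
time: 7.15
eef_pos: [0.6004, -0.1035, 0.1204]
tcp_rot: [1.0, 0.006, -0.001, -0.001]
contact_force: [0.1, -0.2, 0.7]
opening: 0.222
finger_force: 0.0
```

send_rows(
  steps=[
    [-0.045,0,0,0,-0.55],
    [-0.09,-0.03,0,0,-0.55],
    [-0.125,-0.06,0,0,-0.55],
    [-0.142,-0.08,0,0,-0.55],
    [-0.142,-0.08,0,0,-0.55],
    [-0.142,-0.08,0.03,0,-0.55],
    [-0.142,-0.08,0.05,0,-0.55],
    [-0.142,-0.08,0.06,0,-0.55],
    [-0.142,-0.08,0.06,0,-0.55],
  ],
)

```text
time: 8.05
eef_pos: [0.4578, -0.0256, 0.06]
tcp_rot: [1.0, 0.006, -0.002, -0.0]
contact_force: [-0.9, 0.3, -1.1]
opening: 0.221
finger_force: 0.0
```

```bash
python3 - <<'E'
from h import *
im=ctrl.read_camera("scene")[140:320,200:380,::-1]
cv2.imwrite("pics/s5.png",cv2.resize(im,(600,600),interpolation=cv2.INTER_CUBIC))
E
```

```text
(no output)
```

View pics/s5.png

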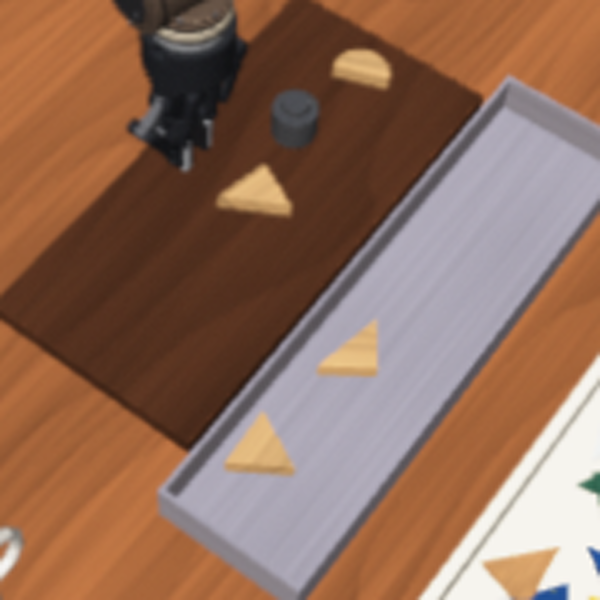

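Two triangles are flat in the tray at (260,445) and (350,350). The fingers stand behind the last one at (255,190), clear of the weight at (295,118).

send_rows(
  steps=[
    [0.012,0,0,0,-0.55],
    [0.024,0,0,0,-0.55],
    [0.036,0,0,0,-0.55],
    [0.046,0,0,0,-0.55],
    [0.056,0,0,0,-0.55],
    [0.068,0,0,0,-0.55],
    [0.08,0,0,0,-0.55],
    [0.09,0,0,0,-0.55],
    [0.1,0,0,0,-0.55],
  ],
)

```text
time: 9.0
eef_pos: [0.5595, -0.0242, 0.0613]
tcp_rot: [1.0, 0.006, -0.0, -0.0]
contact_force: [-1.0, -1.3, -0.5]
opening: 0.223
finger_force: 0.1
```

```bash
python3 - <<'E'
from h import *
im=ctrl.read_camera("scene")[140:320,200:380,::-1]
cv2.imwrite("pics/s6.png",cv2.resize(im,(600,600),interpolation=cv2.INTER_CUBIC))
E
```

```text
(no output)
```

View pics/s6.png

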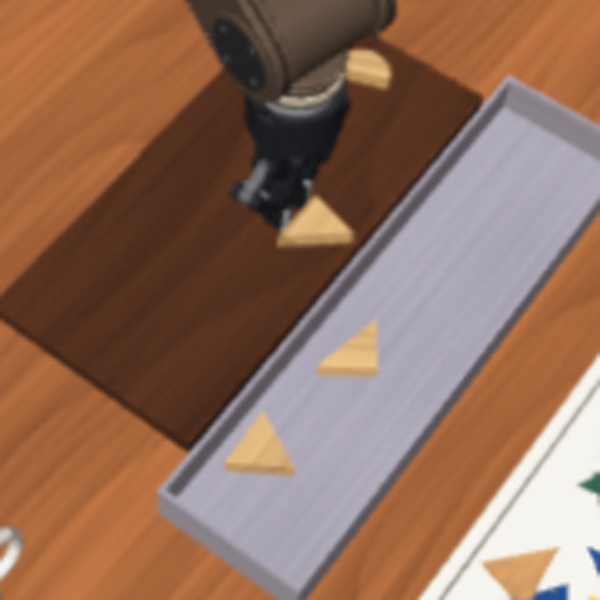

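The last triangle is at the edge, (315,225), still square on the fingers. Final push, then lift and withdraw.

send_rows(
  steps=[
    [0.012,0,0,0,-0.55],
    [0.026,0,0,0,-0.55],
    [0.04,0,0,0,-0.55],
    [0.054,0,0,0,-0.55],
    [0.068,0,0,0,-0.55],
    [0.084,0,0,0,-0.55],
    [0.084,0,0,0,-0.55],
    [0.084,0,0,0,-0.55],
    [0.07,0,-0.03,0,-0.55],
    [0.05,0,-0.07,0,-0.55],
    [0.02,0,-0.11,0,-0.55],
    [0,0,-0.15,0,-0.55],
  ],
)

```text
time: 10.25
eef_pos: [0.5559, -0.0239, 0.2118]
tcp_rot: [1.0, 0.006, -0.001, -0.0]
contact_force: [-0.4, -0.0, 0.2]
opening: 0.226
finger_force: 0.0
```

send_rows(
  steps=[
    [-0.04,0,-0.02,0,-0.55],
    [-0.08,0,-0.03,0,-0.55],
    [-0.08,0,-0.03,0,-0.55],
    [-0.08,0,-0.03,0,-0.55],
    [-0.08,0,-0.03,0,-0.55],
  ],
)

```text
time: 10.75
eef_pos: [0.4787, -0.0252, 0.241]
tcp_rot: [1.0, 0.006, -0.0, -0.0]
contact_force: [0.2, 0.2, -0.4]
opening: 0.226
finger_force: 0.0
```

```bash
python3 - <<'E'
from h import *
im=ctrl.read_camera("scene")[140:320,200:380,::-1]
cv2.imwrite("pics/s7.png",cv2.resize(im,(600,600),interpolation=cv2.INTER_CUBIC))
E
```

```text
(no output)
```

View pics/s7.png

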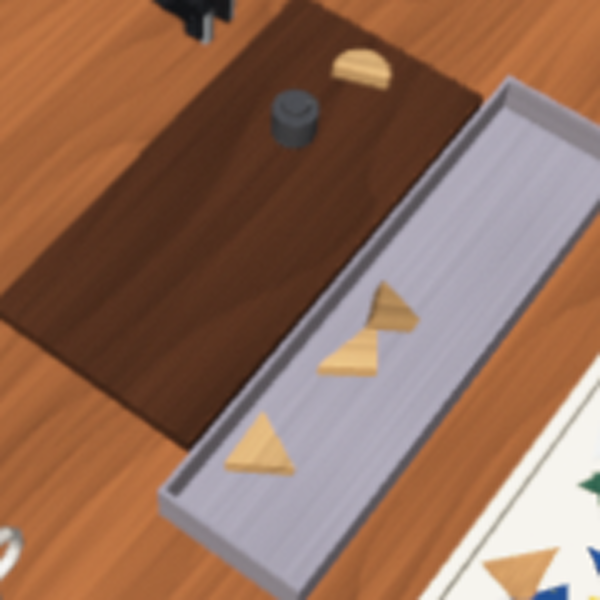

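All three are in the tray: two flat at (260,445) and (350,355), one tilted against its neighbour at (393,308). The half-round and weight haven't moved, so I'm handing in.

```bash
python3 -c "
from plant import ctrl
print(ctrl.sign_off())"
```

```text
the job is handed in; nothing more can be done
None
```

I swept all three triangular offcuts over the far edge into the tray and handed the job in at about 11 s; the last picture shows one tilted against its neighbour and the half-round and weight unmoved, but sign-off returned no verdict.

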